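# Latch the board case and hold the moisture probe on its lid

### The arm

A 6-joint arm with a two-finger parallel gripper is mounted at the origin on the work surface. World frame = base frame: x ahead of the robot, y to its left, z up, the work surface at z = 0. Lengths are in mm, angles in rad, forces in N, time in s.
With the tool pointing down it reaches from about 275 to 850 mm from the base axis. Payload 5.2 kg.
Tool frame: the origin (TCP) lies between the finger pads; the fingertips stand r.tip_extent ahead of it and the grasp point (between the pads) lies 5 mm behind it (r.tip_extent is the distance from the TCP to the fingertips, in mm); z points along the fingers, y is the line along which they close (so a half turn about z gives the same grasp; the last joint's range is limited). The gripper opens to 85 mm and grips with 20 to 120 N. Pads are 22 mm wide; open, the fingers measure 114 mm over their backs; the gripper's body (76 mm by 85 mm) begins 54 mm behind the grasp point. The pads swing forward as they close: fully open they stand 13 mm farther back than shut.
Start: joints at [-1.541, 0.259, 1.535, -0, 1.348, -0.203], TCP at [126.908, -535.163, 245.31] pointing down, gripper open.
Joint ranges: [-3.14, 3.14], [-0.91, 2.08], [0.19, 2.58], [-1.22, 4.36], [0.22, 2.71], [-3.12, 3.12]. Speed limits (rad/s): [2.57, 2.57, 3.14, 3.14, 3.14, 3.14].

### API

Orientations are given as a rotation vector (axis times angle).
In Python, from bench import r gives the robot as it stands.
- The arm moves only by the tool jog_arm, never from a script. Its argument "increments" is a list of rows, each a list of 6 numbers: the shift along the tool's x, y, z scaled (see below), then the turn, a rotation vector about the tool's x, y, z scaled (see below). In form: [[x, y, z, rx, ry, rz], ...]. A call has 1 to 8 rows; each row is the pose to reach, as a shift and turn from the pose commanded when the call began, along the tool's axes at that moment, turning the shorter way round; what a row does not reach only later rows make up. The controller multiplies each number of a shift by 25 cm and each number of a turn by pi rad. A row lasts 1/8 s, in which the tool goes at most 62.5 mm and 10.7 degrees, less where a joint would pass 70% of its speed; a pose out of reach is approached as far as the arm can. A call with a number of a shift or a turn outside -1 to 1 is refused whole. A call with a gripper value outside its range is refused whole. "gripper" is the opening, from -1 (shut) to 1 (fully open), set as the call begins (left out, the last holds). The fingers move at their own pace and stop on an object; "newtons" is the grip in N (left out, the last holds). Time passes only in rows, so rows that repeat a pose let the fingers close. It gives the time, the measured TCP pose, the force, the opening and the grip force at its end, in the units of the state.
- r.observe(): the state, without advancing time (a new reading comes with each control period).
- r.read_camera(name): name is "scene" or "top" or "wrist"; returns a dict with "image" (480x640x3 uint8, red, green, blue), "range_z" (480x640 float32, mm along the optical axis (not along the pixel's ray), 0 where there is no reading), "mtx" (3x3 intrinsics, pixels), "extrinsics" (4x4, takes a point from camera to world coordinates); the wrist camera has in their place "T_tool_cam" (4x4, takes a point from camera to tool coordinates, whose origin is the TCP and whose axes are the flange's). Camera axes: x right, y up, looking along -z (the intrinsics and any distortion apply to the point x, -y, -z); pixel columns grow to the right and rows downward; lengths in mm; the calibration is good to about 2 mm. A picture is of the moment at which its call begins: read the wrist's pose just before it.
- r.job_done(): hands the job in; it is judged then, once.
Trained networks look in a picture, given as the dict that the camera call returned (one of the last four; its "shot" number tells which), for a name from the list of things; names that differ only in an ending like _2 or _b are one class to them, and where a whole thing is asked for, a point or a joint stands for the part that bears it (a point fixed in the world has none). Each returns a list of dicts, best first, with "conf" (0 to 1); they miss things now and then, are a little off and sometimes report something else, mostly with a low value. They report only what shows in the picture. A call takes as long as a camera call. They do not tell look-alikes from the thing itself.
- r.find_in(label, picture): "rect" ([centre column, centre row, width, height] as shares, 0 to 1, of the picture: columns of its width, rows of its height, round what is visible of it).
- r.outline_of(label, picture): "region" (480x640 bool, what is visible of it) and "rect" ([centre column, centre row, width, height] as shares, 0 to 1, of the picture: columns of its width, rows of its height, round what is visible of it).
The state is a dict: "clock": time; "joint_pos": joint angles; "joint_velocities": joint speeds; "effort": joint torques, N m; "eef_pos": TCP position; "tool_rot": TCP orientation; "contact_force": force on the tool from outside, world axes, zero at the start; "ft_torque": the same for the moment, N m; "width": finger opening in mm; "grip_force": force on a finger pad.
Only numpy, scipy, OpenCV 4.12 (cv2) and the standard library are available. Lean on these libraries where they do the work, as an engineer would, in place of code of your own. Each camera call takes 0.05 s, during which the arm holds its last target. There are 200 camera calls.

### The job

Shut the lid of the brown board case, pressing its front edge down past the snap catch until it is fully closed, and with the lid latched take the moisture probe out of its holder and hold it upright on the lid, its foot square inside the printed outline, pressing lightly so that the sprung foot goes about halfway in (5 mm, about 4 N). Finish while still holding the probe there at that light pressure; do not let go or put it down. Leave the tape roll, the glue bottle and the phone where they are.

Things in the scene. Friction and masses are not known exactly. Their poses are not given: they have to be found in the camera images.
- case: Fixed open-topped case of brown board, 160 (its x, depth) x 220 (its y, width) x 70 mm high, with a hinged lid on its far (+x) rim. Origin: centre of the underside, on the table. At yaw 0 its front faces the robot (-x); a small steel snap catch sits in the middle of the front face.
- lid (a joint): Lid angle, rad: 0 shut, grows as it opens upward, to 1.3. The lid is a board 160 x 220 x 8 mm, hinged along the far (+x) upper rim of the case; a stiff hinge keeps it where it is left (up to 4 N at the front edge moves it). Starts part open. The snap catch resists from about 0.09 to 0.05 rad: 10 to 15 N down at the front edge passes it. Unlatched it rests above 0.05, latched below 0.02.
- lid_hinge (a point): Point on the hinge line at mid-width, at the level of the lid's underside. It carries the lid's axes: y along the hinge (the case's y), -x from the hinge to the lid's front edge, z out of the lid's top. When shut, underside at 70.5 mm and top face at 78.5 mm above the table.
- lid_front (a point): Point on the lid's top face at mid-width, 148 mm from the hinge line and 12 mm behind the front edge: the place to push. Axes are the lid's.
- lid_mark (a point): Centre of the outline printed in black on a white label on the lid's top face, 70 mm from the hinge line and 30 mm to +y of mid-width. The outline is a rectangle 36 mm (lid x) x 52 mm (lid y) inside. Axes are the lid's. 78.5 mm above the table when the lid is shut.
- holder: Fixed black open-topped upright holder for the probe: 60 (x) x 44 (y) x 45 mm high, on a base plate 90 x 74 x 5 mm; pocket 48 x 32 mm, its floor 6 mm above the table. Origin: centre of the underside.
- probe: Loose hand-held moisture probe, 0.16 kg in all, standing upright in the holder, foot down: a grey rectangular body 36 (its x) x 22 (its y) mm, from 22 to 126 mm above the origin, with a sprung steel foot below. Origin: centre of the foot's flat face when the foot is fully out; z points up along the body. A half turn about z makes no difference.
- probe_grip (a point): Point on the probe's axis 105 mm above its origin, a good height to grip, across the 22 mm sides (along the probe's y). Axes are the probe's.
- foot (a joint): How far the sprung foot is pushed into the probe, m: 0 fully out, 0.010 fully in; spring 800 N/m (0.8 N per mm, so 4 N at 5 mm).
- foot_face (a point): Centre of the flat underside of the foot, a steel plate 40 (probe x) x 24 (probe y) x 8 mm. It moves with the foot. Axes are the probe's: the 40 mm side must lie along the long (lid y) side of the outline.
- tape_roll: Loose roll of packing tape lying flat, 96 mm diameter, 48 mm high; leave alone. Origin: centre of the underside.
- glue_bottle: Loose white glue bottle, 48 mm diameter, 120 mm high, standing; leave alone. Origin: centre of the underside.
- phone: Loose telephone in a red case, 145 x 72 x 10 mm, lying flat; leave alone. Origin: centre of the underside.
Things that resemble listed ones, but are neither listed nor needed, are in the scene too. Of the things that look like the probe, the middle-sized one is meant.

How it is judged:
By the outcome, as a careful person would: the job done as asked, in the order asked, and still so for the second after the job is handed in, while the arm keeps its last pose, push and grip.
It also fails if it takes over 58 s, if anything falls off the work surface, if the arm or the gripper's body presses on something with over 40 N, if the wrist force passes 120 N, or if a joint passes its speed limit or range.

## Working session

There is one attempt and no reset: what is moved stays moved. The work goes in short steps, Python scripts to look and compute and a tool call to move; the robot and the scene stay as the last step left them, time stands still between calls to the robot, and variables do not carry over. Pictures are saved under pics/ and viewed, at most 10 in all, crops included, and the job is handed in when it is done.

Besides the shell and the picture viewer there is one more tool, called after "Call:" in YAML: its name, and indented under it one key for each argument. jog_arm: Moves the arm, as the interface text tells. Shifts and turns lie within -1 to 1; 1 stands for 25 cm of shift or pi rad of turn. Its arguments: {"type":"object","properties":{"increments":{"type":"array","items":{"type":"array","items":{"type":"number"}}},"gripper":{"type":"number"},"newtons":{"type":"number"}},"required":["increments"]}

```bash
mkdir -p pics
cat > h.py <<'E'
import numpy as np, cv2
from bench import r
from scipy.spatial.transform import Rotation as R
def cam(name):
    if name=='wrist':
        s=r.observe(); T=np.eye(4); T[:3,:3]=R.from_rotvec(s['tool_rot']).as_matrix(); T[:3,3]=s['eef_pos']
        p=r.read_camera(name); p['extrinsics']=T@np.array(p['T_tool_cam'])
    else: p=r.read_camera(name)
    return p
def pts(p):
    K=np.array(p['mtx']);z=p['range_z'];v,u=np.mgrid[:480,:640]
    X=(u-K[0,2])/K[0,0]*z;Y=-(v-K[1,2])/K[1,1]*z
    P=np.stack([X,Y,-z,np.ones_like(z)],-1)@np.array(p['extrinsics']).T
    P=P[...,:3];P[z==0]=np.nan
    return P
def save(n,im): cv2.imwrite('pics/'+n+'.png',np.ascontiguousarray(im[...,::-1]))
def rel(pos,rot=None):
    s=r.observe();M=R.from_rotvec(s['tool_rot']); d=M.inv().apply(np.array(pos)-s['eef_pos'])/250
    t=np.zeros(3) if rot is None else (M.inv()*rot).as_rotvec()/np.pi
    return np.round(np.r_[d,t],4)
E
python3 - <<'E'
from h import *
s=r.observe();print({k:np.round(v,3) for k,v in s.items()},r.tip_extent)
for n in ['scene','top']:
    p=cam(n);save(n,p['image']);P=pts(p);np.savez(n,P=P,im=p['image'])
    print(n,np.round(p['mtx'],1).tolist(),np.round(p['extrinsics'],3).tolist(), [k for k in p])
    for l in ['case','lid','lid_mark','holder','probe','tape_roll','glue_bottle','phone']:
        for d in r.outline_of(l,p):
            m=d['region'];q=P[m];q=q[~np.isnan(q[:,0])]
            print(l,round(d['conf'],2),np.round(np.array(d['rect'])*[640,480,640,480]),np.round(np.median(q,0)) if len(q) else 0,np.round(np.percentile(q,2,axis=0)),np.round(np.percentile(q,98,axis=0)))
E
```

```text
{'clock': np.float64(0.0), 'joint_pos': array([-1.541,  0.259,  1.536,  0.   ,  1.348, -0.203]), 'joint_velocities': array([ 0.001,  0.001,  0.   ,  0.001, -0.001,  0.002]), 'effort': array([ 1.0000e-03, -4.4603e+01, -2.9057e+01, -0.0000e+00,  1.2000e-02,
       -0.0000e+00]), 'eef_pos': array([ 126.893, -534.651,  244.489]), 'tool_rot': array([-3.119, -0.365, -0.   ]), 'contact_force': array([ 0.027,  0.265, -0.787]), 'ft_torque': array([-0.007, -0.026,  0.011]), 'grip_force': np.float64(0.0), 'width': np.float64(85.107)} 14.0
scene [[570.2, 0.0, 318.2], [0.0, 570.2, 235.8], [0.0, 0.0, 1.0]] [[0.55, -0.685, 0.479, 1219.003], [0.835, 0.447, -0.32, -428.568], [0.005, 0.576, 0.817, 1162.331], [0.0, 0.0, 0.0, 1.0]] ['image', 'range_z', 'mtx', 'extrinsics', 'shot']
case 0.57 [370. 184. 112. 119.] [548. 172. 107.] [457.  80.   3.] [613. 303. 177.]
lid 0.95 [377. 177.  94.  99.] [546. 190. 128.] [481.  89.  76.] [611. 300. 177.]
lid 0.5 [246. 277.  46.  34.] [ 559. -188.    9.] [ 500. -212.    0.] [ 581. -137.   48.]
lid_mark 0.75 [377. 178. 104.  96.] [545. 190. 128.] [479.  89.  75.] [61
[... 1408 characters left out ...]
67 [379. 260.  15.  23.] [ 531. -169.  121.] [ 517. -185.   11.] [ 551. -162.  131.]
probe 0.45 [343. 265.  13.  10.] [519. -73.  89.] [508. -84.   1.] [534. -63.  97.]
tape_roll 0.89 [294. 174.  27.  34.] [801.  83.  42.] [752.  35.  -1.] [843. 125.  50.]
tape_roll 0.16 [244. 261.  89.  68.] [513. 190. 109.] [441.  85.  -0.] [608. 298. 176.]
glue_bottle 0.86 [161. 286.  20.  18.] [450. 424.  77.] [429. 410.  -3.] [474. 480. 119.]
glue_bottle 0.46 [243. 254.  82.  56.] [538. 193. 133.] [474.  90.  78.] [608. 299. 177.]
phone 0.7 [243. 254.  86.  49.] [537. 195. 132.] [472.  90.   4.] [612. 301. 177.]
phone 0.58 [483. 261.  24.  50.] [ 553. -495.    8.] [ 485. -530.    2.] [ 623. -460.   14.]
```

View pics/scene.png

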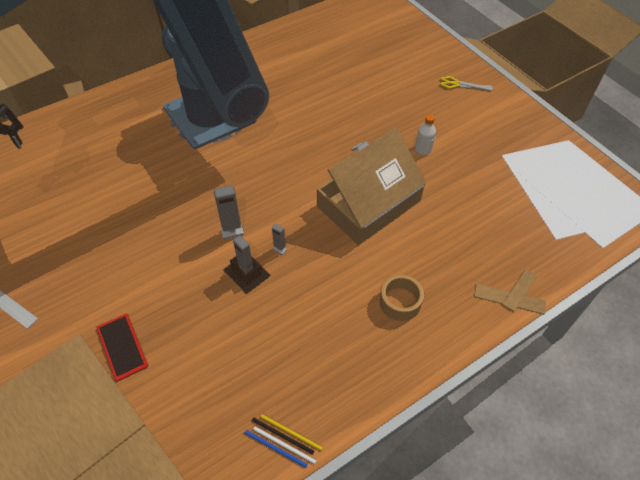

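Run:
```python
from h import *
for n in ['scene','top']:
    d=np.load(n+'.npz');P=d['P'];z=P[...,2]
    # lid plane points
    m=(P[...,0]>460)&(P[...,0]<620)&(P[...,1]>75)&(P[...,1]<310)&(z>72)&(z<185)
    q=P[m]; 
    c=np.median(q,0)
    for _ in range(5):
        A=np.c_[q[:,:2],np.ones(len(q))];k=np.linalg.lstsq(A,q[:,2],rcond=None)[0];e=np.abs(q[:,2]-A@k);q=q[e<np.maximum(3,np.median(e)*2)]
    nn=np.r_[-k[:2],1];nn/=np.linalg.norm(nn)
    h,_,_=0,0,0
    (ce,sz,a)=cv2.minAreaRect(q[:,:2].astype(np.float32))
    print(n,len(q),'normal',nn.round(3),'angle',np.arccos(nn[2]),'yaw',np.arctan2(-nn[1],-nn[0]),ce,sz,a,cv2.boxPoints((ce,sz,a)).round(),k)
    # probe top
    m=(P[...,0]>505)&(P[...,0]<565)&(P[...,1]>-195)&(P[...,1]<-150)&(z>122)&(z<140)
    print('probe top',m.sum(),np.median(P[m],0).round(1),cv2.minAreaRect(P[m][:,:2].astype(np.float32)))
    m=(P[...,0]>480)&(P[...,0]<600)&(P[...,1]>-230)&(P[...,1]<-125)&(z>2)&(z<60)
    print('holder',cv2.minAreaRect(P[m][:,:2].astype(np.float32)))
a=np.load('scene.npz')['im'][170:320,180:440];a=cv2.resize(a,(780,450),interpolation=cv2.INTER_CUBIC);save('crop1',a)
```

```text
scene 3518 normal [0.628 0.069 0.775] angle 0.6833007146572825 yaw -3.0316465590312314 (544.043212890625, 195.45477294921875) (133.2055206298828, 221.8751678466797) 6.433767318725586 [[465. 298.]
 [490.  78.]
 [623.  93.]
 [598. 313.]] [-8.09219430e-01 -8.93307541e-02  5.86900112e+02]
probe top 150 [ 536.4 -175.8  128.9] ((534.32568359375, -175.06649780273438), (38.91358947753906, 22.0208683013916), 8.283880233764648)
holder ((540.2205810546875, -177.54672241210938), (104.64989471435547, 119.39111328125), 89.85601043701172)
top 2571 normal [0.626 0.07  0.777] angle 0.6814012972916862 yaw -3.029467256551456 (542.6718139648438, 195.41049194335938) (131.5464630126953, 219.90045166015625) 6.658489227294922 [[465. 297.]
 [490.  79.]
 [621.  94.]
 [595. 312.]] [-8.05889124e-01 -9.07412265e-02  5.84336479e+02]
probe top 95 [ 534.5 -173.9  127. ] ((534.4937133789062, -174.08721923828125), (33.60504913330078, 22.073192596435547), 1.1258999109268188)
holder ((541.341064453125, -178.666015625), (115.69136047363281, 101.92571258544922), 2.8363680839538574)
```

View pics/crop1.png

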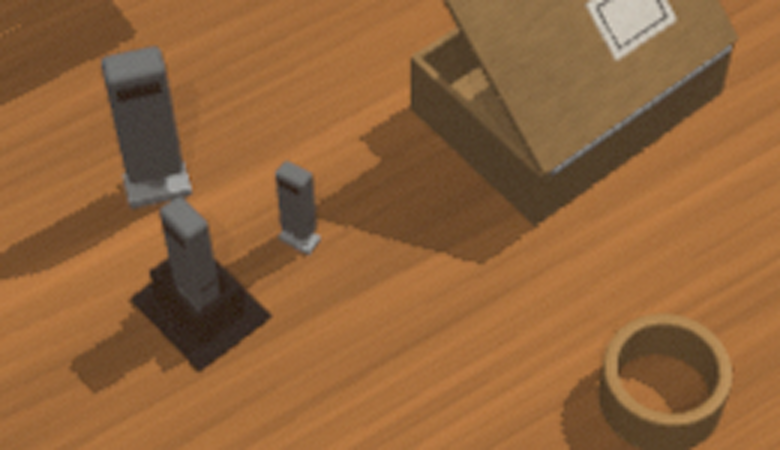

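The probe look-alikes in the scene picture are the large one at (228,212), the middle one in the holder at (244,255) and the small one at (280,240). The one in the holder is middle-sized (top 127 mm above the table, 36x22 mm) and the crop confirms it. The lid is open to about 0.68 rad, with the hinge near (600,202), yaw 0.11 and the mark on the +y side. I'll move over the lid front.

Call:
jog_arm:
  increments:
    - [0.838,-1,0,0,0,0]
    - [0.838,-1,0,0,0,0]
    - [0.838,-1,0,0,0,0]
    - [0.838,-1,0,0,0,0]
    - [0.838,-1,0,0,0,0]
    - [0.838,-1,0,0,0,0]
  gripper: -1
  newtons: 40

```text
clock: 1.65
eef_pos: [273.8, -240.5, 245.5]
tool_rot: [-3.12, -0.371, -0.001]
contact_force: [0.0, -0.9, -0.1]
width: 0.1
grip_force: 0.0
```

Call:
jog_arm:
  increments:
    - [0.838,-1,0,0,0,0.04]
    - [0.838,-1,0,0,0,0.04]
    - [0.838,-1,0,0,0,0.04]
    - [0.838,-1,0,0,0,0.04]
    - [0.838,-1,0,0,0,0.04]
    - [0.838,-1,0,0,0,0.04]

```text
clock: 2.4
eef_pos: [420.8, 50.6, 245.4]
tool_rot: [-3.136, -0.175, -0.001]
contact_force: [-0.5, 0.1, -0.4]
width: -0.2
grip_force: 0.0
```

Run:
```python
from h import *
p=cam('wrist');save('w1',p['image']);P=pts(p)
s=r.observe();print(s['clock'],s['eef_pos'],s['tool_rot'],s['joint_pos'])
for l in ['lid','lid_mark','probe','holder']:
    for d in r.outline_of(l,p):
        q=P[d['region']];q=q[~np.isnan(q[:,0])];print(l,d['conf'],np.round(np.array(d['rect'])*[640,480,640,480]),np.percentile(q,[2,50,98],axis=0).round() if len(q) else 0)
c,sn=np.cos(.111),np.sin(.111)
for a in [.6,.3,.1,0]:
    x=-148*np.cos(a)+8*np.sin(a);z=70.5+148*np.sin(a)+8*np.cos(a)
    g=[600+x*c,202+x*sn,z+14];print(a,np.round(g),rel(g))
```

```text
2.45 [421.07718256  50.645536   245.32216568] [-3.13597331e+00 -1.73697775e-01 -1.87138463e-03] [-1.45476500e-01  2.62038539e-02  1.81148818e+00  1.07161958e-03
  1.30289501e+00  1.31437217e+00]
lid 0.77 [137.  78. 274. 157.] [[464.  84. 139.]
 [509. 152. 164.]
 [540. 210. 181.]]
lid_mark 0.74 [137.  79. 275. 158.] [[465.  85. 139.]
 [509. 152. 164.]
 [540. 210. 181.]]
probe 0.97 [625.  97.  28.  52.] [[ 515. -170.   38.]
 [ 531. -164.   53.]
 [ 548. -161.   67.]]
probe 0.92 [505.  94.  85.  51.] [[507. -84.   3.]
 [520. -69.  77.]
 [535. -63.  96.]]
probe 0.8 [567. 266. 142. 116.] [[ 404. -144.    6.]
 [ 418. -125.  112.]
 [ 431. -121.  164.]]
holder 0.72 [593.  95.  93. 120.] [[ 491. -207.    3.]
 [ 532. -154.    7.]
 [ 577. -135.   46.]]
0.6 [483. 189. 175.] [ 0.3143 -0.5377  0.2816  0.      0.      0.    ]
0.3 [462. 187. 136.] [ 0.2288 -0.5374  0.4368  0.      0.      0.    ]
0.1 [454. 186. 107.] [ 0.1991 -0.5373  0.5514  0.      0.      0.    ]
0 [453. 186.  92.] [ 0.193  -0.5373  0.6104  0.      0.      0.    ]
```

Call:
jog_arm:
  increments:
    - [0.15,-0.27,0.04,0,0,0]
    - [0.3,-0.537,0.08,0,0,0]
    - [0.32,-0.537,0.14,0,0,0]
    - [0.32,-0.537,0.2,0,0,0]
    - [0.32,-0.537,0.24,0,0,0]
    - [0.31,-0.537,0.28,0,0,0]
    - [0.28,-0.537,0.33,0,0,0]
    - [0.25,-0.537,0.38,0,0,0]

```text
clock: 3.65
eef_pos: [467.0, 187.6, 149.9]
tool_rot: [3.137, 0.167, 0.003]
contact_force: [1.0, -0.1, -0.1]
width: -0.2
grip_force: 0.5
```

Call:
jog_arm:
  increments:
    - [-0.02,0,0.05,0,0,0]
    - [-0.035,0,0.1,0,0,0]
    - [-0.045,0,0.13,0,0,0]
    - [-0.05,0,0.15,0,0,0]
    - [-0.05,0,0.165,0,0,0]

```text
clock: 4.28
eef_pos: [454.4, 187.0, 108.8]
tool_rot: [-3.137, -0.168, 0.001]
contact_force: [-0.3, 0.3, 1.2]
width: -0.3
grip_force: 0.4
```

Run:
```python
from h import *
p=cam('scene');save('s2',p['image'][120:260,290:450].repeat(4,0).repeat(4,1));P=pts(p);z=P[...,2]
m=(P[...,0]>520)&(P[...,0]<600)&(P[...,1]>100)&(P[...,1]<270)&(z>60)
q=P[m];A=np.c_[q[:,:2],np.ones(len(q))];k=np.linalg.lstsq(A,q[:,2],rcond=None)[0];print(k,len(q),np.median(q,0)); print(r.observe()['contact_force'])
```

```text
[-1.05183464e-01 -1.27819610e-02  1.44718648e+02] 1859 [560.81968521 182.93494642  83.57904131]
[ 0.89247819 -0.49451258 -0.23760889]
```

View pics/s2.png

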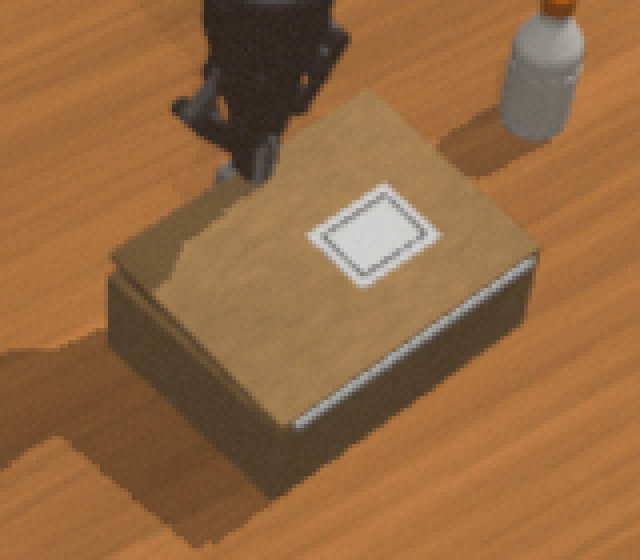

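The picture shows the lid nearly shut (about 0.105 rad) with the fingertips on its front edge. Next I press past the catch in small steps.

Call:
jog_arm:
  increments:
    - [0,0,0.012,0,0,0]
    - [0,0,0.024,0,0,0]
    - [-0.003,0,0.036,0,0,0]
    - [-0.003,0,0.046,0,0,0]
    - [-0.003,0,0.054,0,0,0]

```text
clock: 4.95
eef_pos: [453.9, 186.9, 96.1]
tool_rot: [-3.137, -0.168, -0.001]
contact_force: [-1.0, 0.1, 0.0]
width: -0.2
grip_force: 0.2
```

Call:
jog_arm:
  increments:
    - [0,0,0.006,0,0,0]
    - [0,0,0.012,0,0,0]
    - [0,0,0.012,0,0,0]

```text
clock: 5.32
eef_pos: [453.9, 186.8, 92.5]
tool_rot: [-3.137, -0.168, 0.0]
contact_force: [-1.4, -0.1, 2.4]
width: -0.3
grip_force: 1.2
```

Call:
jog_arm:
  increments:
    - [0,0,0.003,0,0,0]
    - [0,0,0.005,0,0,0]
    - [0,0,0.005,0,0,0]

```text
clock: 5.7
eef_pos: [453.9, 186.8, 92.3]
tool_rot: [-3.137, -0.168, -0.001]
contact_force: [-3.9, -1.0, 12.7]
width: -0.1
grip_force: 6.1
```

Call:
jog_arm:
  increments:
    - [0,0,-0.2,0,0,0]
    - [0.1,-0.05,-0.45,0,0,0]
    - [0.19,-0.09,-0.7,0,0,0]
    - [0.19,-0.09,-0.83,0,0,0]
    - [0.19,-0.09,-0.83,0,0,0]
  gripper: 0.6

```text
clock: 6.32
eef_pos: [501.0, 214.8, 302.6]
tool_rot: [-3.136, -0.169, -0.013]
contact_force: [-0.2, 0.2, -0.6]
width: 68.6
grip_force: 0.0
```

Run:
```python
from h import *
p=cam('wrist');save('w2',p['image']);P=pts(p);np.savez('w2',P=P,im=p['image'],K=p['mtx'],E=p['extrinsics'])
print(r.observe()['eef_pos'],r.observe()['clock'])
z=P[...,2]
m=(z>70)&(z<90);m=cv2.erode(m.astype(np.uint8),np.ones((5,5)))>0
q=P[m];A=np.c_[q[:,:2],np.ones(len(q))];k=np.linalg.lstsq(A,q[:,2],rcond=None)[0];print('plane',k,np.percentile(q,[1,50,99],axis=0).round(1))
print('minrect',cv2.minAreaRect(q[:,:2].astype(np.float32)))
g=p['image'].min(2);
w=((g>130)&m).astype(np.uint8);n,L,S,C=cv2.connectedComponentsWithStats(w)
i=1+np.argmax(S[1:,4]);print('white',S[i],C[i])
# outline contour at known z
K=np.array(p['mtx']);E=np.array(p['extrinsics'])
def onplane(uv,h=78.5):
    d=np.c_[(uv[:,0]-K[0,2])/K[0,0],-(uv[:,1]-K[1,2])/K[1,1],-np.ones(len(uv))]@E[:3,:3].T
    return E[:3,3]+d*((h-E[2,3])/d[:,2])[:,None]
for j in np.argsort(-S[1:,4])[:3]+1:
    v,u=np.where(L==j);W=onplane(np.c_[u,v].astype(float));print(S[j],cv2.minAreaRect(W[:,:2].astype(np.float32)),np.nanmedian(P[L==j],0))
```

```text
[499.59036231 214.42830715 299.99696015] 6.375
plane [-3.67993752e-03  1.80397082e-03  8.05752577e+01] [[442.4  86.8  75.5]
 [531.3 196.5  79. ]
 [609.6 419.3  81.4]]
minrect ((522.1605834960938, 191.93435668945312), (169.734619140625, 521.2364501953125), 6.531818389892578)
white [ 277  150   63   44 2629] [308.08634462 171.60593382]
[ 277  150   63   44 2629] ((529.6821899414062, 224.47128295898438), (35.830265045166016, 52.11587905883789), 6.1128668785095215) [529.9220194  224.48554573  79.36558186]
[ 267  140   83   64 1835] ((529.3862915039062, 224.4900665283203), (52.5080451965332, 68.48101043701172), 6.110494136810303) [534.58283807 224.7103064   79.32494168]
[269  78 199   5 792] ((606.5031127929688, 184.63027954101562), (2.964200735092163, 156.69308471679688), 6.107844829559326) [606.31611839 184.69662552  75.80661615]
```

View pics/w2.png

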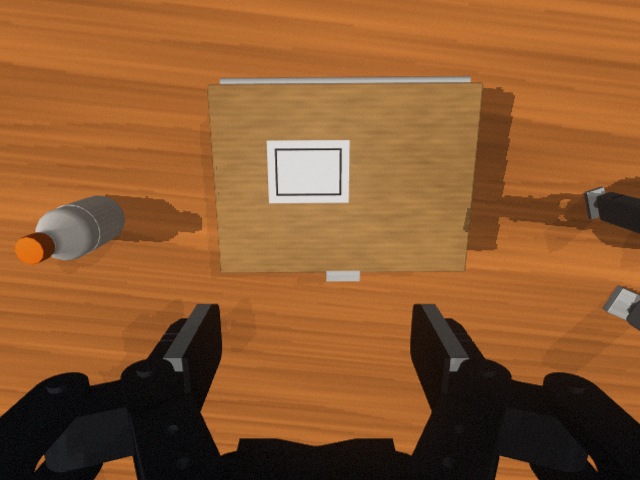

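The lid is flat and shut at 79 mm, and the label outline shows at pixel (308,172). It maps to (529.6, 224.5) with yaw 6.1° and measures 36x52 mm, as specified. Now I go to the probe.

Call:
jog_arm:
  increments:
    - [-0.076,0.796,0,0,0,0]
    - [-0.076,0.796,0,0,0,0]
    - [-0.076,0.796,0,0,0,0]
    - [-0.076,0.796,0,0,0,0]

```text
clock: 6.88
eef_pos: [500.1, 10.9, 296.8]
tool_rot: [3.137, 0.161, -0.006]
contact_force: [-0.1, 0.7, 0.7]
width: 68.5
grip_force: 0.0
```

Call:
jog_arm:
  increments:
    - [-0.076,0.796,0,0,0,0]
    - [-0.076,0.796,0,0,0,0]
    - [-0.076,0.796,0,0,0,0]
    - [-0.076,0.796,0,0,0,0]
    - [-0.076,0.796,0,0,0,0]

```text
clock: 7.5
eef_pos: [503.1, -185.3, 297.4]
tool_rot: [-3.135, -0.166, 0.003]
contact_force: [-0.2, 0.2, -0.3]
width: 68.4
grip_force: 0.0
```

Run:
```python
from h import *
p=cam('wrist');save('w3',p['image']);P=pts(p)
s=r.observe();print(s['eef_pos'],s['clock'],s['tool_rot'],s['joint_pos'].round(2))
z=P[...,2]
m=(abs(P[...,0]-535)<35)&(abs(P[...,1]+175)<30)&(z>120)&(z<138)
q=P[m];print(len(q),np.percentile(q,[2,50,98],axis=0).round(1));R1=cv2.minAreaRect(q[:,:2].astype(np.float32));print(R1)
m2=m.astype(np.uint8);c,_=cv2.findContours(m2,0,2);print(cv2.boundingRect(max(c,key=cv2.contourArea)))
m=(abs(P[...,0]-535)<55)&(abs(P[...,1]+175)<50)&(z>38)&(z<50)
q=P[m];print('holder top',cv2.minAreaRect(q[:,:2].astype(np.float32)),len(q))
```

```text
[ 503.22253217 -184.28196288  297.78621091] 7.55 [-3.13501152e+00 -1.68260378e-01  2.29467676e-03] [-0.56  0.2   1.48  0.    1.46  0.9 ]
1548 [[ 517.4 -185.9  125.1]
 [ 534.9 -174.7  130. ]
 [ 551.5 -163.6  131.7]]
((533.8982543945312, -174.75485229492188), (36.15174102783203, 22.22762680053711), 8.863998413085938)
(290, 149, 33, 52)
holder top ((534.8853149414062, -174.752197265625), (60.070838928222656, 44.04701232910156), 9.518988609313965) 1203
```

View pics/w3.png

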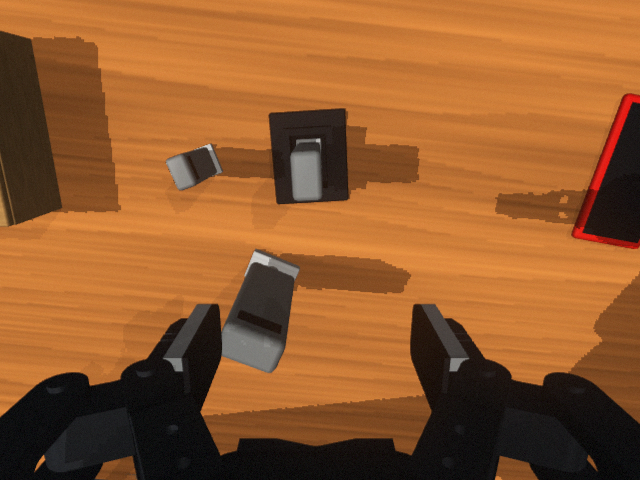

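The probe in the holder shows at pixel (306,170), with the small look-alike at (193,165) and the big one at (262,310). Its top is 36x22 mm at (534, -175), with yaw about 9°. I'll align and descend.

Call:
jog_arm:
  increments:
    - [0.127,-0.024,0.15,0,0,-0.016]
    - [0.127,-0.024,0.3,0,0,-0.016]
    - [0.127,-0.024,0.5,0,0,-0.016]
    - [0.127,-0.024,0.65,0,0,-0.016]
    - [0.127,-0.024,0.74,0,0,-0.016]
    - [0.127,-0.024,0.766,0,0,-0.016]
    - [0.127,-0.024,0.766,0,0,-0.016]

```text
clock: 8.43
eef_pos: [534.7, -174.9, 107.7]
tool_rot: [-3.131, -0.25, -0.0]
contact_force: [0.5, -0.3, 0.6]
width: 68.8
grip_force: 0.0
```

Call:
jog_arm:
  increments:
    - [0,0,0,0,0,0]
    - [0,0,0,0,0,0]
    - [0,0,0,0,0,0]
    - [0,0,0,0,0,0]
    - [0,0,0,0,0,0]
    - [0,0,0,0,0,0]
  gripper: -1
  newtons: 50

```text
clock: 9.18
eef_pos: [534.7, -176.5, 107.5]
tool_rot: [3.131, 0.247, 0.001]
contact_force: [0.5, -1.1, 1.8]
width: 21.2
grip_force: 51.2
```

Call:
jog_arm:
  increments:
    - [0,0,-0.1,0,0,0]
    - [0,0,-0.3,0,0,0]
    - [0,0,-0.5,0,0,0]
    - [0,0,-0.6,0,0,0]
    - [0,0,-0.6,0,0,0]

```text
clock: 9.8
eef_pos: [535.0, -176.5, 258.9]
tool_rot: [3.13, 0.247, 0.004]
contact_force: [0.6, -0.8, -3.0]
width: 21.2
grip_force: 51.0
```

Call:
jog_arm:
  increments:
    - [0.03,-0.2,0,0,0,-0.05]
    - [0.06,-0.4,0,0,0,-0.1]
    - [0.09,-0.6,0,0,0,-0.15]
    - [0.116,-0.792,0,0,0,-0.2]
    - [0.116,-0.792,0,0,0,-0.24]
    - [0.116,-0.792,0,0,0,-0.24]

```text
clock: 10.55
eef_pos: [530.8, 24.7, 255.1]
tool_rot: [-2.819, -1.382, 0.006]
contact_force: [-0.3, 0.1, -1.7]
width: 21.7
grip_force: 50.8
```

Run:
```python
from h import *
s=r.observe();print(s['eef_pos'],s['clock'],s['tool_rot'],s['joint_pos'].round(2),s['width'],s['grip_force'],s['contact_force'])
yaw=.1067+np.pi/2
M=R.from_euler('z',yaw)*R.from_rotvec([np.pi,0,0])
print(rel([529.6,224.5,s['eef_pos'][2]],M))
```

```text
[530.78684354  24.65857706 255.05662071] 10.55 [-2.81883771 -1.38190557  0.00554953] [-0.16  0.22  1.56 -0.    1.36  0.5 ] 21.691488106353475 50.82579016685486 [-0.29288218  0.13831794 -1.67161047]
[ 6.290e-01 -4.933e-01  4.000e-04 -1.300e-03  2.000e-04 -2.438e-01]
```

Call:
jog_arm:
  increments:
    - [0.157,-0.123,0,0,0,-0.059]
    - [0.314,-0.247,0,0,0,-0.118]
    - [0.472,-0.37,0,0,0,-0.177]
    - [0.6,-0.47,0,0,0,-0.236]
    - [0.629,-0.493,0,0,0,-0.244]
    - [0.629,-0.493,0.1,0,0,-0.244]
    - [0.629,-0.493,0.2,0,0,-0.244]
    - [0.629,-0.493,0.22,0,0,-0.244]

```text
clock: 11.55
eef_pos: [529.7, 222.1, 199.6]
tool_rot: [-2.102, -2.331, 0.007]
contact_force: [-0.1, 0.4, -2.1]
width: 21.4
grip_force: 50.5
```

Call:
jog_arm:
  increments:
    - [0,0,0,0,0,0]
    - [0,0,0,0,0,0]
    - [0,0,0,0,0,0]

```text
clock: 11.92
eef_pos: [531.5, 223.6, 203.3]
tool_rot: [2.099, 2.336, 0.002]
contact_force: [-0.9, -0.1, -1.8]
width: 21.8
grip_force: 50.7
```

Run:
```python
from h import *
yaw=.1067+np.pi/2
M=R.from_euler('z',yaw)*R.from_rotvec([np.pi,0,0])
s=r.observe();print(s['eef_pos'],s['clock'],s['contact_force'])
print(rel([529.6,224.5,s['eef_pos'][2]],M))
p=cam('wrist');q=cam('scene')
P=pts(q)
im=np.hstack([cv2.resize(p['image'],(440,330)),cv2.resize(q['image'][130:250,310:430],(330,330),interpolation=cv2.INTER_CUBIC)])
save('c4',im)
for d in r.outline_of('probe',q): 
    g=P[d['region']];g=g[~np.isnan(g[:,0])];print(d['conf'],np.round(np.array(d['rect'])*[640,480,640,480]),np.percentile(g,[3,50,97],axis=0).round(1))
np.savez('c4',im=p['image'],P=pts(p),K=p['mtx'],E=p['extrinsics'],im2=q['image'],P2=P,K2=q['mtx'],E2=q['extrinsics'])
```

```text
[531.48137335 223.61795531 203.29836267] 11.925 [-0.91130632 -0.14443473 -1.80657058]
[ 0.0043 -0.0071 -0.      0.0006 -0.0001 -0.0001]
0.82 [386. 160.  12.  43.] [[522.2 203.7 103.3]
 [537.9 210.2 160.5]
 [544.1 238.4 225.2]]
0.81 [226. 211.  32.  54.] [[ 401.  -171.     4.5]
 [ 422.9 -149.5  100.3]
 [ 431.7 -125.1  165.2]]
0.62 [278. 240.  14.  34.] [[511.8 -86.3   1.4]
 [527.6 -77.9  57.1]
 [536.2 -63.5  96.3]]
```

View pics/c4.png

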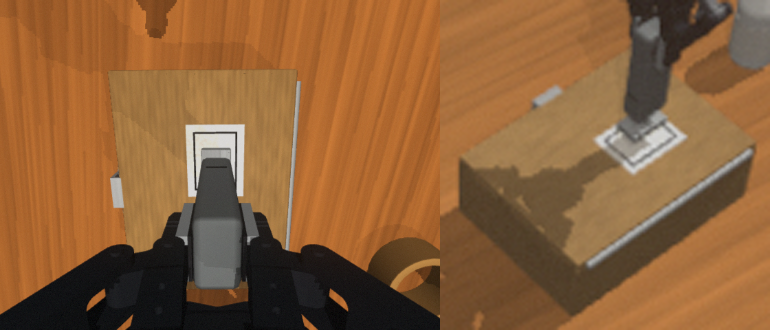

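The pictures show the probe upright over the label, with its long side along the outline's long side. I'll measure the foot and body against that.

Run:
```python
from h import *
d=np.load('c4.npz');c,s=np.cos(.1067),np.sin(.1067)
for n in ['P','P2']:
    P=d[n];Q=P-[529.6,224.5,0];L=np.stack([Q[...,0]*c+Q[...,1]*s,-Q[...,0]*s+Q[...,1]*c,Q[...,2]],-1)
    box=(abs(L[...,0])<45)&(abs(L[...,1])<45)
    for a,b in [(90,99),(99,105),(105,114),(116,130),(130,150),(150,165),(165,180)]:
        m=box&(L[...,2]>a)&(L[...,2]<b);q=L[m]
        if len(q)>5: print(n,a,b,len(q),'x',np.percentile(q[:,0],[3,50,97]).round(1),'y',np.percentile(q[:,1],[3,50,97]).round(1), 'z',np.median(q[:,2]).round(1))
```

```text
P 99 105 71 x [-10.2   0.5  11.7] y [17.7 18.1 18.3] z 103.0
P 105 114 583 x [-10.3   1.   12.4] y [10.4 14.7 18.1] z 107.1
P 116 130 97 x [-8.6  2.1 11.2] y [13.5 16.  16.3] z 127.4
P 130 150 493 x [-8.9  1.1 11. ] y [13.2 16.  16.4] z 140.4
P 150 165 493 x [-8.7  1.2 11.2] y [13.4 16.  16.4] z 157.7
P 165 180 630 x [-8.6  1.4 11.3] y [13.2 16.  16.5] z 172.9
P2 99 105 33 x [-8.7  8.4 13.3] y [-22.9 -10.1  13.5] z 103.5
P2 105 114 72 x [-9.1  5.8 13.7] y [-20.7  -9.1  15.6] z 107.2
P2 116 130 23 x [-6.9  9.8 12.9] y [-19.3 -12.4  14. ] z 126.6
P2 130 150 89 x [-6.5 10.  13.7] y [-20.7 -15.4  11.6] z 139.8
P2 150 165 65 x [-8.1 10.2 13.1] y [-20.9 -15.2  11.9] z 158.0
P2 165 180 65 x [-4.7 10.1 13.1] y [-21.9 -13.7  12.5] z 171.4
```

Call:
jog_arm:
  increments:
    - [0.008,-0.006,0.02,0,0,0]
    - [0.008,-0.006,0.04,0,0,0]
    - [0.008,-0.006,0.06,0,0,0]
    - [0.008,-0.006,0.07,0,0,0]
    - [0.008,-0.006,0.07,0,0,0]

```text
clock: 12.7
eef_pos: [529.1, 225.5, 184.5]
tool_rot: [-2.099, -2.337, 0.001]
contact_force: [-0.1, 0.4, -1.3]
width: 21.4
grip_force: 50.7
```

Call:
jog_arm:
  increments:
    - [0,0,0,0,0,0]
    - [0,0,0,0,0,0]
    - [0,0,0,0,0,0]

```text
clock: 13.08
eef_pos: [529.3, 225.5, 185.0]
tool_rot: [2.099, 2.337, 0.0]
contact_force: [-1.1, -0.1, -1.8]
width: 20.9
grip_force: 50.7
```

Call:
jog_arm:
  increments:
    - [0,0,0.008,0,0,0]
    - [0,0,0.008,0,0,0]
    - [0,0,0.008,0,0,0]

```text
clock: 13.45
eef_pos: [529.3, 225.5, 182.8]
tool_rot: [2.099, 2.337, 0.0]
contact_force: [-0.3, 0.3, -1.0]
width: 21.3
grip_force: 50.9
```

Call:
jog_arm:
  increments:
    - [0,0,0.008,0,0,0]
    - [0,0,0.008,0,0,0]
    - [0,0,0.008,0,0,0]

```text
clock: 13.82
eef_pos: [529.3, 225.5, 181.0]
tool_rot: [2.099, 2.337, 0.0]
contact_force: [1.2, 0.7, 0.4]
width: 21.5
grip_force: 50.9
```

Call:
jog_arm:
  increments:
    - [0,0,0.006,0,0,0]
    - [0,0,0.006,0,0,0]
    - [0,0,0.006,0,0,0]

```text
clock: 14.2
eef_pos: [529.3, 225.5, 179.4]
tool_rot: [2.099, 2.337, 0.0]
contact_force: [-0.3, -0.4, 1.5]
width: 21.5
grip_force: 51.2
```

```bash
cat > f.py <<'E'
from h import *
F=[];Z=[]
for i in range(14):
    p=cam('wrist');s=r.observe();F.append(s['contact_force'][2]);Z.append(s['eef_pos'][2])
print(np.mean(F),np.std(F)/14**.5,np.mean(Z),s['clock'])
np.savez('w5',P=pts(p),im=p['image']);save('w5',p['image'])
E
python3 f.py
```

```text
1.375017481499592 0.12861162455059885 179.38199430192498 14.9
```

Call:
jog_arm:
  increments:
    - [0,0,0.005,0,0,0]
    - [0,0,0.005,0,0,0]
    - [0,0,0.005,0,0,0]

```text
clock: 15.28
eef_pos: [529.3, 225.5, 178.2]
tool_rot: [2.099, 2.337, 0.0]
contact_force: [0.4, -0.3, 2.5]
width: 21.8
grip_force: 51.4
```

```bash
python3 f.py
python3 - <<'E'
from h import *
d=np.load('w5.npz');c,s=np.cos(.1067),np.sin(.1067)
P=d['P'];Q=P-[529.6,224.5,0];L=np.stack([Q[...,0]*c+Q[...,1]*s,-Q[...,0]*s+Q[...,1]*c,Q[...,2]],-1)
box=(abs(L[...,0])<45)&(abs(L[...,1])<45)
for a,b in [(82,85),(85,92),(100,115),(115,130),(130,160)]:
    q=L[box&(L[...,2]>a)&(L[...,2]<b)]
    if len(q)>5: print(a,b,len(q),np.percentile(q,[3,50,97],axis=0).round(1).tolist())
save('w6',cv2.resize(d['im'][130:330,200:420],(660,600),interpolation=cv2.INTER_CUBIC))
E
```

```text
2.435418251484403 0.14941770667194812 178.10859335678524 15.975
82 85 62 [[-12.8, 19.7, 82.0], [-1.4, 20.3, 83.7], [9.3, 20.4, 84.9]]
85 92 504 [[-13.1, 12.8, 85.5], [-1.9, 17.4, 86.9], [10.3, 20.2, 88.1]]
100 115 330 [[-11.0, 15.6, 100.8], [-1.0, 18.2, 107.8], [8.7, 18.5, 114.4]]
115 130 415 [[-10.9, 15.5, 115.4], [-1.0, 18.2, 123.0], [8.9, 18.6, 129.4]]
130 160 1221 [[-10.6, 15.5, 130.9], [-0.8, 18.2, 146.7], [9.2, 18.6, 159.1]]
```

View pics/w6.png

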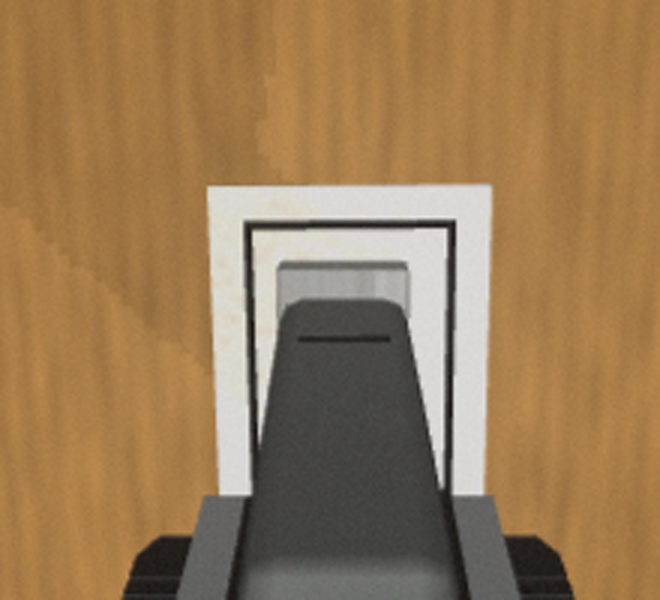

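The foot sits square inside the outline with clear margins, about 5 mm on the left and 7 mm on the right. The push is about 4 N (2.4 N read plus the 1.6 N probe weight) and the lid is shut. I'm handing in.

```bash
python3 -c "
from bench import r
print(r.job_done())"
```

```text
the job is handed in; nothing more can be done
None
```

The lid is pressed fully shut, and the arm is still holding the probe upright on it, foot square inside the outline at about 4 N (roughly 5 mm in); the job was handed in at 16 s, and no verdict came back.

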